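# Close the candle cooling box

### The arm

A 6-joint arm with a two-finger parallel gripper is mounted at the origin on the work surface. World frame = base frame: x ahead of the robot, y to its left, z up, the work surface at z = 0. Lengths are in m, angles in rad, forces in N, time in s.
With the tool pointing down it reaches from about 0.225 to 0.875 m from the base axis. Payload 3.4 kg.
Tool frame: the origin (TCP) lies where the fingers leave the gripper's body, on its centre line; the fingertips stand 73 mm ahead of it and the grasp point (between the pads) lies 54 mm ahead of it (manip.pinch_z is the distance from the TCP to the grasp point, in m); z points along the fingers, y is the line along which they close (so a half turn about z gives the same grasp; the last joint's range is limited). The gripper opens to 85 mm and grips with 20 to 120 N. Pads are 22 mm wide; open, the fingers measure 114 mm over their backs; the gripper's body (76 mm by 85 mm) begins 54 mm behind the grasp point. The pads swing forward as they close: fully open they stand 13 mm farther back than shut.
Start: joints at [1.021, 0.276, 1.505, -0, 1.361, -0.121], TCP at [0.239, 0.523, 0.304] pointing down, gripper open.
Joint ranges: [-2.89, 2.89], [-0.75, 2.08], [0.22, 2.7], [-1.18, 4.32], [0.11, 2.71], [-2.7, 2.7]. Speed limits (rad/s): [2.57, 2.57, 3.14, 3.14, 3.14, 3.14].

### API

Orientations are given as a unit quaternion [w, x, y, z].
In Python, from rig import readout, imaging, manip gives the robot as it stands. The module is installed in compiled form; this text tells all that it offers.
- The arm moves only by the tool servo_tool, never from a script. Its argument "moves" is a list of rows, each an object with "dp": the shift along the tool's x, y, z in units of 0.2 m (1.0 is 0.2 m), a list of three; "delta_rot": the turn, a rotation vector about the tool's x, y, z in units of 0.1 rad (1.0 is 0.1 rad), a list of three; "fingers": the opening, from 0 (shut) to 1 (fully open). In form: [{"dp": [dx, dy, dz], "delta_rot": [wx, wy, wz], "fingers": fingers}, ...]. A call has 1 to 5 rows; each row shifts and turns the commanded pose from where the row before left it, along the tool's axes as they then stand; what a row does not reach is not made up. A row lasts 1/10 s, in which the tool goes at most 50 mm and 8.59 degrees, less where a joint would pass 70% of its speed; a pose out of reach is approached as far as the arm can. A call with a number of a shift or a turn outside -1 to 1 is refused whole. A call with a gripper value outside its range is refused whole. The fingers move at their own pace and stop on an object; "force" is the grip in N (left out, the last holds). Time passes only in rows, so rows that do not move let the fingers close. It gives the time, the measured TCP pose, the force, the opening and the grip force at its end, in the units of the state.
- readout.get_state(): the state, without advancing time (a new reading comes with each control period).
- imaging.get_image(name): name is "scene" or "top" or "wrist"; returns (picture, depth): 400x640x3 uint8, red, green, blue; 400x640 float32, m along the optical axis (not along the pixel's ray), 0 where there is no reading.
- imaging.calibration(name): a dict with "intrinsics" (3x3 intrinsics, pixels), "dist" ([k1, k2, p1, p2, k3] as OpenCV has them; the pictures are not rectified), "R" (3x3) and "t" (3): a world point X has camera coordinates R X + t; the wrist camera has in their place "hand_eye" (4x4, takes a point from camera to tool coordinates, whose origin is the TCP and whose axes are the flange's). Camera axes: x right, y down, z forward; pixel columns grow to the right and rows downward; lengths in m; the calibration is good to about 2 mm. A picture is of the moment at which its call begins: read the wrist's pose just before it. calibration takes no time and is no camera call.
- manip.sign_off(): hands the job in; it is judged then, once.
The state is a dict: "clock": time; "qpos": joint angles; "qd": joint speeds; "effort": joint torques, N m; "position": TCP position; "ee_rot": TCP orientation; "contact_force": force on the tool from outside, world axes, zero at the start; "moment": the same for the moment, N m; "width": finger opening in m; "gripper_force": force on a finger pad.
Only numpy, scipy, OpenCV 4.12 (cv2) and the standard library are available. Lean on these libraries where they do the work, as an engineer would, in place of code of your own. Each camera call takes 0.05 s, during which the arm holds its last target. There are 200 camera calls.

### The job

Gently push the sliding tray with the two candle jars along its rails until it is fully home in the cooling box, then lower the open lid gently until it is fully closed over them. Both jars must stay standing in the tray, and the lid may come down only once the tray is home. Leave the pot, the spare jar and the tin alone.

Things in the scene. Friction and masses are not known exactly. Their poses are not given: they have to be found in the camera images.
- cooler_mouth (a point): White cooling box with two rails on a dark base plate, fixed to the bench at any place and yaw. This point: middle of the box's open end, at bench height; x runs level out of the box along the rails, y across, z up. The box spans x = -170 mm (back wall) to 0, 118 mm wide, 115 mm high, open at the top and at x = 0; plate and rails go on to x = 190 mm, at most 20 mm high.
- tray: The sliding tray with its blue front panel, on the rails; its x axis is cooler_mouth's. Its origin lies at bench height under the inner face of the panel, so its x in cooler_mouth's frame tells how far it is pulled out: 0 = fully home, panel against the box walls (the stop); 100 to 155 mm at the start. It moves only along x and stays where it is left (2 N of friction).
- tray_panel (a point): Middle of the outer face of the tray's blue upright front panel (with a pink stripe), 60 mm above the bench: push here along cooler_mouth's -x. Axes as cooler_mouth. The panel is 10 mm thick, 118 mm wide, from 16 to 86 mm above the bench. Fully home, this point is at x = +11 mm of cooler_mouth.
- tray_floor (a point): Middle of the inner floor of the aluminium tray, 19 mm above the bench, 91 mm behind tray_panel; axes as cooler_mouth. The tray is 158 mm long, 94 mm wide, rim 32 mm above the bench, with a cross wall making two pockets.
- lid (a joint): Angle of the hinged lid in rad: 0 = closed flat on the box, 1.57 = standing upright. A stiff hinge: it stays where it is left, and closing it takes about 2 to 6 N at the lip.
- lid_hinge (a point): Middle of the hinge line, on the box's back wall, 119 mm above the bench, at x = -170 mm of cooler_mouth; axes as cooler_mouth, the hinge runs along y. The closed lid extends from here along +x.
- lid_lip (a point): Middle of the free edge of the lid's orange lip, 206 mm from the hinge line. x runs from hinge to lip along the lid, z is the outer face's normal (up when closed). The lid is a 6 mm aluminium plate, 118 mm wide, outer face 3 mm from the hinge plane, with a 20 mm skirt under its front edge; the lip, 80 mm wide, 8 mm thick (outer face 5 mm from that plane), stands 25 mm beyond the skirt.
- jar_a: Amber glass candle jar, 70 mm across and 80 mm high, standing loose in the tray pocket next to the blue panel, with cream wax and a wooden clothes-peg across its mouth (top 89 mm above its underside). Origin at the centre of its underside, z up.
- jar_b: A second such jar, in the tray pocket next to the back wall of the box. Origin at the centre of its underside.
- pot: Bystander: open steel pouring pot, 100 mm across, 105 mm high, with a handle reaching 90 mm from its axis on its +y side. Origin at the centre of its underside.
- spare: Bystander: spare amber jar with a black cap, 70 mm across, 85 mm high. Origin at the centre of its underside.
- tin: Bystander: flat aluminium tin, 80 mm across, 32 mm high. Origin at the centre of its underside.

How it is judged:
On the way, in this order (a step that is already met when the one before it is completed fails the run):
1. the tray is fully home (within 5 mm) while the lid is still well open (over 0.8 rad) (x of tray in the frame of cooler_mouth below 0.005 m and value of joint lid above 0.8 rad), for 0.2 s.
2. the lid is closed (within 0.04 rad) with the tray home (x of tray in the frame of cooler_mouth below 0.005 m and value of joint lid below 0.04 rad), for 0.2 s.
At the end, for the whole second after the job is handed in: The tray is within 5 mm of fully home, the lid within 0.04 rad of closed, and both jars stand at rest, upright within 0.15 rad, on the tray floor (within 12 mm in height) (all of step 2 and angle between each of jar_a, jar_b's own z axis and vertical below 0.15 rad and z of jar_a in the frame of tray_floor between -0.012 and 0.012 m and z of jar_b in the frame of tray_floor between -0.012 and 0.012 m and linear speed of each of jar_a, jar_b below 0.02 m/s); the robot touches nothing.
It fails at once if a candle jar is tipped by more than 0.35 rad (angle between any of jar_a, jar_b's own z axis and vertical above 0.35 rad).
It fails at once if the tray is shoved in faster than 0.35 m/s (linear speed of tray above 0.35 m/s).
It fails at once if the lid is lowered below 0.8 rad while the tray is still more than 10 mm out (value of joint lid below 0.8 rad and x of tray in the frame of cooler_mouth above 0.01 m).
It fails at once if the lid is slammed (closing faster than 2.5 rad/s) (velocity of joint lid below -2.5 rad/s).
It fails at once if the pot, the spare jar or the tin is moved by more than 30 mm (distance of any of pot, spare, tin from where it was at the start of the episode above 0.03 m).
It also fails if it takes over 51 s, if anything falls off the work surface, if the arm or the gripper's body presses on something with over 40 N, if the wrist force passes 120 N, or if a joint passes its speed limit or range.

## Working session

There is one attempt and no reset: what is moved stays moved. The work goes in short steps, Python scripts to look and compute and a tool call to move; the robot and the scene stay as the last step left them, time stands still between calls to the robot, and variables do not carry over. Pictures are saved under pics/ and viewed, at most 10 in all, crops included, and the job is handed in when it is done.

Besides the shell and the picture viewer there is one more tool, called after "Call:" in YAML: its name, and indented under it one key for each argument. servo_tool: Moves the arm, as the interface text tells. Its arguments: {"type":"object","properties":{"moves":{"type":"array"},"force":{"type":"number"}},"required":["moves"]}

```bash
mkdir -p pics
cat > h.py <<'E'
import numpy as np,cv2
from rig import readout,imaging,manip
from scipy.spatial.transform import Rotation as Ro
def grab(n,fn=None):
    im,d=imaging.get_image(n)
    if fn: cv2.imwrite('pics/'+fn,im[:,:,::-1])
    return im,d
def pts(n,d,uv):
    c=imaging.calibration(n);K=np.array(c['intrinsics']);uv=np.atleast_2d(uv).astype(float)
    z=d[uv[:,1].astype(int),uv[:,0].astype(int)]
    p=cv2.undistortPoints(uv.reshape(-1,1,2),K,np.array(c['dist'])).reshape(-1,2)
    X=np.c_[p*z[:,None],z]
    return (X-np.array(c['t']).ravel())@np.array(c['R'])
E
python3 - <<'E'
from h import *
s=readout.get_state();print(s['clock'],s['position'],s['ee_rot'],s['width'])
for n in('scene','top'):
    im,d=grab(n,n+'1.png');np.savez('/tmp/'+n,im=im,d=d)
    c=imaging.calibration(n);print(n,-np.array(c['R']).T@np.array(c['t']).ravel(),(d==0).mean())
E
```

```text
0.0 [0.23884088 0.5226034  0.30301995] [-3.02674018e-04  2.12732107e-01  9.77110097e-01 -9.03516302e-04] 0.08536411262946561
scene [ 1.05430393 -0.4477327   0.51080122] 0.0041875
top [0.59950028 0.068844   0.89710924] 0.0041015625
```

View pics/scene1.png

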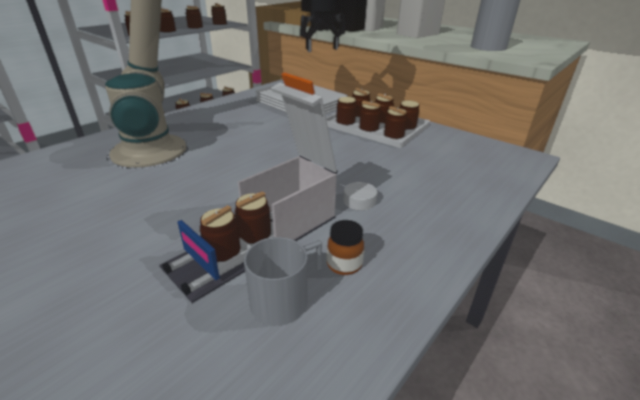

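View pics/top1.png

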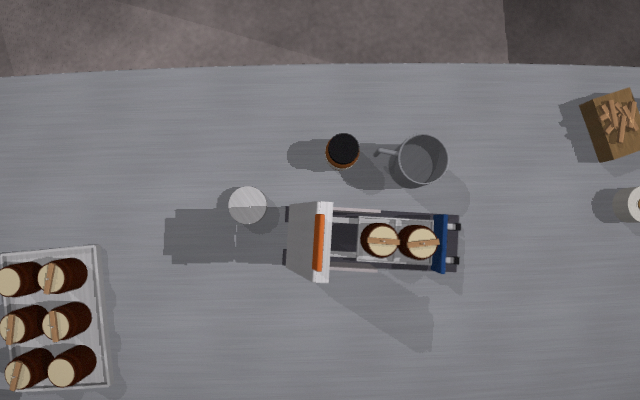

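The scene view shows the tray pulled out, with the blue panel near (198,250) and the pot close beside it; the lid stands upright with its orange lip at (298,84). In the top view the lip is at (319,243), the panel at (440,243) and the pot at (421,160). Next I'll measure these points.

```bash
cat > m.py <<'E'
from h import *
def mask(im,lo,hi):
    return cv2.inRange(cv2.cvtColor(im,cv2.COLOR_RGB2HSV),lo,hi)
def big(m):
    n,l,s,c=cv2.connectedComponentsWithStats(m);k=1+s[1:,4].argmax();return l==k
def P(n,d,mk):
    v,u=np.nonzero(mk);X=pts(n,d,np.c_[u,v]);return X
E
python3 - <<'E'
from m import *
for n in('scene','top'):
    z=np.load('/tmp/'+n+'.npz');im,d=z['im'],z['d']
    for nm,lo,hi in(('blue',(100,120,40),(125,255,255)),('orange',(5,200,150),(15,255,255))):
        m=mask(im,lo,hi);b=big(m);e=cv2.erode(b.astype(np.uint8),np.ones((3,3)))
        X=P(n,d,e>0);v,u=np.nonzero(b)
        print(n,nm,b.sum(),u.min(),u.max(),v.min(),v.max());print(np.percentile(X,[2,50,98],axis=0).round(3))
        r=cv2.minAreaRect(X[:,:2].astype(np.float32)*1000);print(r)
z=np.load('/tmp/top.npz');d=z['d']
for nm,uv in dict(pot_rimL=(397,160),potR=(446,160),pottop=(422,137),potbot=(422,185),handle=(384,153),spare=(343,143),jarA=(417,236),jarB=(378,236),railtip1=(455,227),railtip2=(455,260),tin=(247,203),lidtop=(326,210),lidbot=(320,278),lidplate=(297,243)).items(): print(nm,pts('top',d,uv).round(3)[0])
E
```

```text
scene blue 670 178 218 221 279
[[ 0.506 -0.203  0.027]
 [ 0.583 -0.198  0.079]
 [ 0.609 -0.192  0.087]]
((784.5537109375, -300.4884033203125), (41.626678466796875, 613.2302856445312), 65.25521850585938)Traceback (most recent call last):
  File "<stdin>", line 6, in <module>
  File "m.py", line 7, in P
    v,u=np.nonzero(mk);X=pts(n,d,np.c_[u,v]);return X
                         ~~~^^^^^^^^^^^^^^^^
  File "h.py", line 11, in pts
    p=cv2.undistortPoints(uv.reshape(-1,1,2),K,np.array(c['dist'])).reshape(-1,2)
      ~~~~~~~~~~~~~~~~~~~^^^^^^^^^^^^^^^^^^^^^^^^^^^^^^^^^^^^^^^^^^
cv2.error: OpenCV(4.12.0) /io/opencv/modules/calib3d/src/undistort.dispatch.cpp:347: error: (-215:Assertion failed) CV_IS_MAT(_src) && CV_IS_MAT(_dst) && (_src->rows == 1 || _src->cols == 1) && (_dst->rows == 1 || _dst->cols == 1) && _src->cols + _src->rows - 1 == _dst->rows + _dst->cols - 1 && (CV_MAT_TYPE(_src->type) == CV_32FC2 || CV_MAT_TYPE(_src->type) == CV_64FC2) && (CV_MAT_TYPE(_dst->type) == CV_32FC2 || CV_MAT_TYPE(_dst->type) == CV_64FC2) in function 'cvUndistortPointsInternal'
```

Run:
```python
from m import *
for n in('scene','top'):
    z=np.load('/tmp/'+n+'.npz');im,d=z['im'],z['d']
    for nm,lo,hi in(('blue',(100,120,40),(125,255,255)),('orange',(3,200,100),(18,255,255))):
        m=mask(im,lo,hi)
        if nm=='orange' and n=='scene': m[:,:275]=0;m[:,325:]=0;m[100:]=0
        b=big(m)
        X=P(n,d,b);v,u=np.nonzero(b);X=X[np.abs(X-np.median(X,axis=0)).max(1)<.08]
        print(n,nm,b.sum(),u.min(),u.max(),v.min(),v.max());print(np.percentile(X,[2,50,98],axis=0).round(3))
        r=cv2.minAreaRect(X[:,:2].astype(np.float32)*1000);print(r)
        # plane/line direction
        c=X.mean(0);U,S,V=np.linalg.svd(X-c);print('dir',V[0].round(3),'normal',V[2].round(3),'at',c.round(4))
z=np.load('/tmp/top.npz');d=z['d']
for nm,uv in dict(pot_rimL=(397,160),potR=(446,160),pottop=(422,137),potbot=(422,185),handle=(384,153),spare=(343,143),jarA=(417,236),jarB=(378,236),railtip1=(455,227),railtip2=(455,260),tin=(247,203),lidtop=(326,210),lidbot=(320,278),lidplate=(297,243)).items(): print(nm,pts('top',d,uv).round(3)[0])
im=z['im'];cv2.imwrite('pics/topcrop.png',cv2.resize(im[120:300,270:480,::-1],None,fx=3.3,fy=3.3,interpolation=cv2.INTER_CUBIC))
```

```text
scene blue 670 178 218 221 279
[[ 0.499 -0.202  0.022]
 [ 0.572 -0.198  0.072]
 [ 0.609 -0.189  0.087]]
((552.360595703125, -187.4185791015625), (23.505661010742188, 115.1198959350586), 85.97418975830078)
dir [ 0.993 -0.07  -0.098] normal [-0.065 -0.997  0.044] at [ 0.5668 -0.1972  0.0608]
scene orange 257 283 311 74 91
[[0.54  0.049 0.299]
 [0.577 0.053 0.309]
 [0.609 0.057 0.317]]
((572.6239624023438, 52.848506927490234), (7.107980251312256, 74.5404281616211), 85.77375030517578)
dir [ 0.997 -0.079 -0.019] normal [0.081 0.983 0.163] at [0.576  0.0528 0.3089]
top blue 681 431 447 214 273
[[ 0.495 -0.2    0.029]
 [ 0.552 -0.191  0.077]
 [ 0.606 -0.185  0.089]]
((549.918212890625, -205.38255310058594), (36.19660568237305, 116.1534194946289), 86.67108917236328)
dir [-0.997  0.073 -0.004] normal [0.073 0.996 0.052] at [ 0.5508 -0.1909  0.0698]
top orange 308 312 320 214 269
[[0.535 0.055 0.298]
 [0.572 0.06  0.311]
 [0.609 0.066 0.319]]
((572.0414428710938, 60.03141784667969), (8.153611183166504, 76.58135223388672), 85.37010955810547)
dir [-0.997  0.078  0.005] normal [0.076 0.949 0.306] at [0.5719 0.0603 0.3103]
pot_rimL [ 0.716 -0.104  0.094]
potR [ 0.714 -0.2    0.098]
pottop [ 0.764 -0.16   0.078]
potbot [ 0.668 -0.156  0.076]
handle [ 0.73  -0.078  0.096]
spare [0.753 0.    0.085]
jarA [ 0.567 -0.137  0.099]
jarB [ 0.569 -0.061  0.099]
railtip1 [ 0.581 -0.242  0.015]
railtip2 [ 0.511 -0.238  0.022]
tin [0.641 0.198 0.032]
lidtop [0.616 0.045 0.289]
lidbot [0.518 0.056 0.291]
lidplate [0.564 0.091 0.197]
```

View pics/topcrop.png

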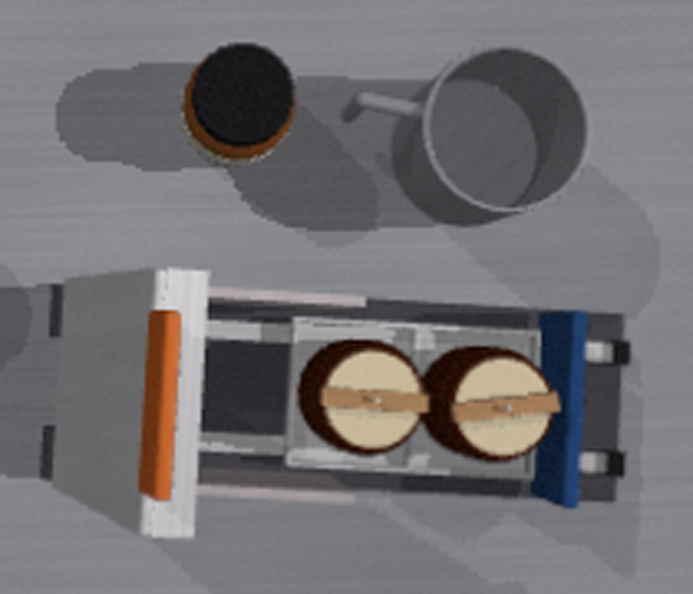

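The crop shows the box axis running left to right, with the panel at right (560,405), the lip at (160,405) and the pot well clear of the rails. The axis yaw is about -0.078 rad from world -y, the lid angle is about 1.29 rad, and the tray is about 0.13 m out.

```bash
cat >> h.py <<'E'
def plan(wps,p=None,yaw=None):
    """wps: (x,y,z,yaw_of_tool_y,N)"""
    s=readout.get_state()
    R=Ro.from_quat(np.roll(s['ee_rot'],-1)).as_matrix();p=s['position'] if p is None else np.array(p)
    yaw=np.arctan2(R[1,1],R[0,1]) if yaw is None else yaw
    print('t',s['clock'],'p',p.round(4),'yaw',round(yaw,3),'tilt',R[2].round(3),'F',s['contact_force'].round(1))
    for x,y,z,w,N in wps:
        a=yaw;d=(np.array([x,y,z])-p)/N/.2;dw=(a-w)/N
        for i in range(N):
            X=np.array([-np.sin(-a)*-1*-1,0,0]) # placeholder
            yt=np.array([np.cos(a),np.sin(a),0]);zt=np.array([0,0,-1.]);xt=np.cross(yt,zt)
            print([round(float(d@k),2) for k in(xt,yt,zt)],round(dw*10,2));a-=dw
        p=np.array([x,y,z]);yaw=w;print('--',p)
E
sed -i '/placeholder/d' h.py
python3 -c "
from h import *
plan([(.29,.27,.30,.6,6),(.30,0.0,.30,.1,6),(.36,-.28,.30,-.078,6),(.545,-.28,.30,-.078,4),(.545,-.28,.138,-.078,4)])"
```

```text
t 0.1 p [0.2389 0.5226 0.3031] yaw 1.142 tilt [ 0.    -0.002 -1.   ] F [ 0.6 -0.3  0.4]
[-0.13, -0.17, 0.0] 0.9
[-0.14, -0.16, 0.0] 0.9
[-0.16, -0.15, 0.0] 0.9
[-0.17, -0.13, 0.0] 0.9
[-0.18, -0.12, 0.0] 0.9
[-0.19, -0.1, 0.0] 0.9
-- [0.29 0.27 0.3 ]
[-0.19, -0.12, 0.0] 0.83
[-0.2, -0.1, 0.0] 0.83
[-0.21, -0.09, 0.0] 0.83
[-0.21, -0.07, 0.0] 0.83
[-0.22, -0.05, 0.0] 0.83
[-0.22, -0.03, 0.0] 0.83
-- [0.3 0.  0.3]
[-0.24, 0.03, 0.0] 0.3
[-0.24, 0.03, 0.0] 0.3
[-0.24, 0.04, 0.0] 0.3
[-0.23, 0.05, 0.0] 0.3
[-0.23, 0.05, 0.0] 0.3
[-0.23, 0.06, 0.0] 0.3
-- [ 0.36 -0.28  0.3 ]
[0.02, 0.23, 0.0] 0.0
[0.02, 0.23, 0.0] 0.0
[0.02, 0.23, 0.0] 0.0
[0.02, 0.23, 0.0] 0.0
-- [ 0.545 -0.28   0.3  ]
[0.0, 0.0, 0.2] 0.0
[0.0, 0.0, 0.2] 0.0
[0.0, 0.0, 0.2] 0.0
[0.0, 0.0, 0.2] 0.0
-- [ 0.545 -0.28   0.138]
```

Call:
servo_tool:
  moves:
    - {"dp":[-0.13,-0.17,0],"delta_rot":[0,0,0.9],"fingers":0}
    - {"dp":[-0.14,-0.16,0],"delta_rot":[0,0,0.9],"fingers":0}
    - {"dp":[-0.16,-0.15,0],"delta_rot":[0,0,0.9],"fingers":0}
    - {"dp":[-0.17,-0.13,0],"delta_rot":[0,0,0.9],"fingers":0}
    - {"dp":[-0.18,-0.12,0],"delta_rot":[0,0,0.9],"fingers":0}

```text
clock: 0.6
position: [0.2836, 0.3107, 0.3035]
ee_rot: [0.0, 0.427, 0.904, -0.0]
contact_force: [1.2, -0.3, 0.3]
width: 0.0121
gripper_force: 0.0
```

Call:
servo_tool:
  moves:
    - {"dp":[-0.19,-0.1,0],"delta_rot":[0,0,0.9],"fingers":0}
    - {"dp":[-0.19,-0.12,0],"delta_rot":[0,0,0.8],"fingers":0}
    - {"dp":[-0.2,-0.1,0],"delta_rot":[0,0,0.8],"fingers":0}
    - {"dp":[-0.21,-0.09,0],"delta_rot":[0,0,0.8],"fingers":0}
    - {"dp":[-0.21,-0.07,0],"delta_rot":[0,0,0.8],"fingers":0}

```text
clock: 1.1
position: [0.2998, 0.0893, 0.3038]
ee_rot: [0.0, 0.602, 0.799, 0.0]
contact_force: [1.2, -0.7, -0.1]
width: 0.0001
gripper_force: 0.0
```

```bash
python3 -c "
from h import *
plan([(.30,0.0,.30,.1,3),(.36,-.28,.30,-.078,7),(.545,-.28,.30,-.078,5)])"
```

```text
t 1.1 p [0.2998 0.0893 0.3038] yaw 0.28 tilt [-0.  0. -1.] F [ 1.2 -0.7 -0.1]
[-0.14, -0.04, 0.01] 0.6
[-0.15, -0.03, 0.01] 0.6
[-0.15, -0.02, 0.01] 0.6
-- [0.3 0.  0.3]
[-0.2, 0.02, 0.0] 0.25
[-0.2, 0.03, 0.0] 0.25
[-0.2, 0.03, 0.0] 0.25
[-0.2, 0.04, 0.0] 0.25
[-0.2, 0.04, 0.0] 0.25
[-0.2, 0.05, 0.0] 0.25
[-0.2, 0.05, 0.0] 0.25
-- [ 0.36 -0.28  0.3 ]
[0.01, 0.18, 0.0] 0.0
[0.01, 0.18, 0.0] 0.0
[0.01, 0.18, 0.0] 0.0
[0.01, 0.18, 0.0] 0.0
[0.01, 0.18, 0.0] 0.0
-- [ 0.545 -0.28   0.3  ]
```

Call:
servo_tool:
  moves:
    - {"dp":[-0.14,-0.04,0.01],"delta_rot":[0,0,0.6],"fingers":0}
    - {"dp":[-0.15,-0.03,0.01],"delta_rot":[0,0,0.6],"fingers":0}
    - {"dp":[-0.15,-0.02,0.01],"delta_rot":[0,0,0.6],"fingers":0}
    - {"dp":[-0.2,0.02,0],"delta_rot":[0,0,0.25],"fingers":0}
    - {"dp":[-0.2,0.03,0],"delta_rot":[0,0,0.25],"fingers":0}

```text
clock: 1.6
position: [0.3187, -0.079, 0.2978]
ee_rot: [0.0, 0.689, 0.725, 0.0]
contact_force: [1.7, 0.6, -0.5]
width: 0.0003
gripper_force: 0.0
```

Call:
servo_tool:
  moves:
    - {"dp":[-0.2,0.03,0],"delta_rot":[0,0,0.25],"fingers":0}
    - {"dp":[-0.2,0.04,0],"delta_rot":[0,0,0.25],"fingers":0}
    - {"dp":[-0.2,0.04,0],"delta_rot":[0,0,0.25],"fingers":0}
    - {"dp":[-0.2,0.05,0],"delta_rot":[0,0,0.25],"fingers":0}
    - {"dp":[-0.2,0.05,0],"delta_rot":[0,0,0.25],"fingers":0}

```text
clock: 2.1
position: [0.3616, -0.2795, 0.2975]
ee_rot: [-0.0, 0.733, 0.68, 0.0]
contact_force: [1.1, 0.6, 0.6]
width: -0.0004
gripper_force: 0.0
```

Call:
servo_tool:
  moves:
    - {"dp":[0.01,0.18,0],"delta_rot":[0,0,0],"fingers":0}
    - {"dp":[0.01,0.18,0],"delta_rot":[0,0,0],"fingers":0}
    - {"dp":[0.01,0.18,0],"delta_rot":[0,0,0],"fingers":0}
    - {"dp":[0.01,0.18,0],"delta_rot":[0,0,0],"fingers":0}
    - {"dp":[0.01,0.18,0],"delta_rot":[0,0,0],"fingers":0}

```text
clock: 2.6
position: [0.5431, -0.2809, 0.2972]
ee_rot: [-0.001, 0.732, 0.681, -0.0]
contact_force: [0.9, -0.0, 1.3]
width: -0.0001
gripper_force: 0.0
```

```bash
python3 -c "
from h import *
plan([(.546,-.26,.138,-.078,5),(.553,-.18,.138,-.078,5),(.561,-.075,.138,-.078,7)])
im,d=grab('wrist','w1.png')"
```

```text
t 2.6 p [ 0.5431 -0.2809  0.2972] yaw -0.073 tilt [ 0.001 -0.001 -1.   ] F [ 0.9 -0.   1.3]
[0.02, 0.0, 0.16] 0.01
[0.02, 0.0, 0.16] 0.01
[0.02, 0.0, 0.16] 0.01
[0.02, 0.0, 0.16] 0.01
[0.02, 0.0, 0.16] 0.01
-- [ 0.546 -0.26   0.138]
[0.08, 0.0, 0.0] 0.0
[0.08, 0.0, 0.0] 0.0
[0.08, 0.0, 0.0] 0.0
[0.08, 0.0, 0.0] 0.0
[0.08, 0.0, 0.0] 0.0
-- [ 0.553 -0.18   0.138]
[0.08, -0.0, 0.0] 0.0
[0.08, -0.0, 0.0] 0.0
[0.08, -0.0, 0.0] 0.0
[0.08, -0.0, 0.0] 0.0
[0.08, -0.0, 0.0] 0.0
[0.08, -0.0, 0.0] 0.0
[0.08, -0.0, 0.0] 0.0
-- [ 0.561 -0.075  0.138]
```

View pics/w1.png

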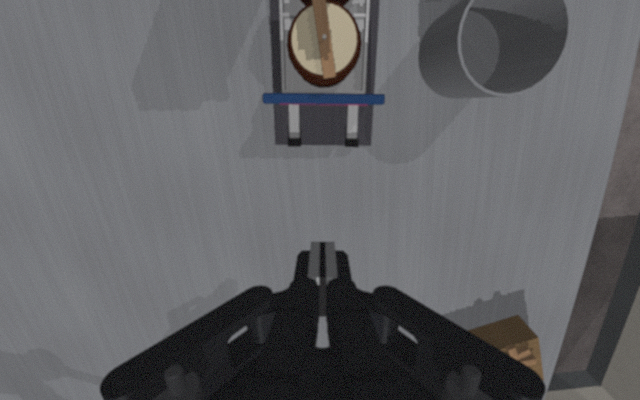

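The wrist view shows the shut fingertips at (322,245), centred on the blue panel at (323,100), which lies square across the picture. I'll go down and push.

Call:
servo_tool:
  moves:
    - {"dp":[0.02,0,0.16],"delta_rot":[0,0,0],"fingers":0}
    - {"dp":[0.02,0,0.16],"delta_rot":[0,0,0],"fingers":0}
    - {"dp":[0.02,0,0.16],"delta_rot":[0,0,0],"fingers":0}
    - {"dp":[0.02,0,0.16],"delta_rot":[0,0,0],"fingers":0}
    - {"dp":[0.02,0,0.16],"delta_rot":[0,0,0],"fingers":0}

```text
clock: 3.15
position: [0.543, -0.2607, 0.1364]
ee_rot: [-0.0, 0.732, 0.681, -0.0]
contact_force: [0.5, 0.1, -0.4]
width: -0.0001
gripper_force: 0.0
```

Call:
servo_tool:
  moves:
    - {"dp":[0.08,0,0],"delta_rot":[0,0,0],"fingers":0}
    - {"dp":[0.08,0,0],"delta_rot":[0,0,0],"fingers":0}
    - {"dp":[0.04,0,0],"delta_rot":[0,0,0],"fingers":0}
    - {"dp":[0.02,0,0],"delta_rot":[0,0,0],"fingers":0}
    - {"dp":[0.02,0,0],"delta_rot":[0,0,0],"fingers":0}

```text
clock: 3.65
position: [0.5478, -0.2129, 0.1396]
ee_rot: [0.002, 0.732, 0.681, 0.0]
contact_force: [0.3, -0.5, 0.3]
width: 0.0
gripper_force: 0.0
```

Call:
servo_tool:
  moves:
    - {"dp":[0.02,0,0],"delta_rot":[0,0,0],"fingers":0}
    - {"dp":[0.02,0,0],"delta_rot":[0,0,0],"fingers":0}
    - {"dp":[0.03,0,0],"delta_rot":[0,0,0],"fingers":0}
    - {"dp":[0.03,0,0],"delta_rot":[0,0,0],"fingers":0}
    - {"dp":[0.04,0,0],"delta_rot":[0,0,0],"fingers":0}

```text
clock: 4.15
position: [0.5495, -0.1854, 0.1382]
ee_rot: [0.001, 0.733, 0.681, 0.0]
contact_force: [0.8, -1.7, 2.0]
width: 0.0001
gripper_force: 1.2
```

Call:
servo_tool:
  moves:
    - {"dp":[0.04,0,0],"delta_rot":[0,0,0],"fingers":0}
    - {"dp":[0.04,0,0],"delta_rot":[0,0,0],"fingers":0}
    - {"dp":[0.04,0,0],"delta_rot":[0,0,0],"fingers":0}
    - {"dp":[0.04,0,0],"delta_rot":[0,0,0],"fingers":0}
    - {"dp":[0.04,0,0],"delta_rot":[0,0,0],"fingers":0}

```text
clock: 4.65
position: [0.552, -0.1446, 0.1378]
ee_rot: [0.0, 0.732, 0.681, 0.0]
contact_force: [1.0, -3.0, 0.4]
width: -0.0002
gripper_force: 1.2
```

Call:
servo_tool:
  moves:
    - {"dp":[0.04,0,0],"delta_rot":[0,0,0],"fingers":0}
    - {"dp":[0.04,0,0],"delta_rot":[0,0,0],"fingers":0}
    - {"dp":[0.04,0,0],"delta_rot":[0,0,0],"fingers":0}
    - {"dp":[0.04,0,0],"delta_rot":[0,0,0],"fingers":0}
    - {"dp":[0.04,0,0],"delta_rot":[0,0,0],"fingers":0}

```text
clock: 5.15
position: [0.5548, -0.1048, 0.1378]
ee_rot: [-0.0, 0.732, 0.681, 0.0]
contact_force: [2.1, -2.8, 0.5]
width: 0.0001
gripper_force: 1.2
```

Call:
servo_tool:
  moves:
    - {"dp":[0.03,0,0],"delta_rot":[0,0,0],"fingers":0}
    - {"dp":[0.02,0,0],"delta_rot":[0,0,0],"fingers":0}
    - {"dp":[0.02,0,0],"delta_rot":[0,0,0],"fingers":0}
    - {"dp":[0.02,0,0],"delta_rot":[0,0,0],"fingers":0}
    - {"dp":[0.0,0,0],"delta_rot":[0,0,0],"fingers":0}

```text
clock: 5.65
position: [0.5555, -0.0866, 0.1377]
ee_rot: [-0.001, 0.732, 0.681, -0.0]
contact_force: [-0.2, -0.5, -0.1]
width: -0.0001
gripper_force: 0.0
```

Call:
servo_tool:
  moves:
    - {"dp":[0.01,0,0],"delta_rot":[0,0,0],"fingers":0}
    - {"dp":[0.01,0,0],"delta_rot":[0,0,0],"fingers":0}
    - {"dp":[0.01,0,0],"delta_rot":[0,0,0],"fingers":0}
    - {"dp":[0.01,0,0],"delta_rot":[0,0,0],"fingers":0}
    - {"dp":[0.01,0,0],"delta_rot":[0,0,0],"fingers":0}

```text
clock: 6.15
position: [0.5562, -0.0789, 0.1377]
ee_rot: [0.001, 0.732, 0.681, -0.002]
contact_force: [-2.5, -11.4, 0.2]
width: 0.0001
gripper_force: 5.7
```

Run:
```python
from m import *
s=readout.get_state();print(s['position'],s['contact_force'],s['clock'])
im,d=grab('scene','s2.png')
m=mask(im,(100,120,40),(125,255,255));X=P('scene',d,big(m));X=X[np.abs(X-np.median(X,axis=0)).max(1)<.08];print(np.percentile(X,[2,50,98],axis=0).round(3))
cv2.imwrite('pics/s2c.png',cv2.resize(im[60:300,160:400,::-1],None,fx=2.4,fy=2.4))
```

```text
[ 0.55615723 -0.07892971  0.13768882] [ -2.47284221 -11.35652983   0.22037221] 6.15
[[ 0.516 -0.074  0.021]
 [ 0.585 -0.07   0.047]
 [ 0.619 -0.064  0.086]]
```

View pics/s2c.png

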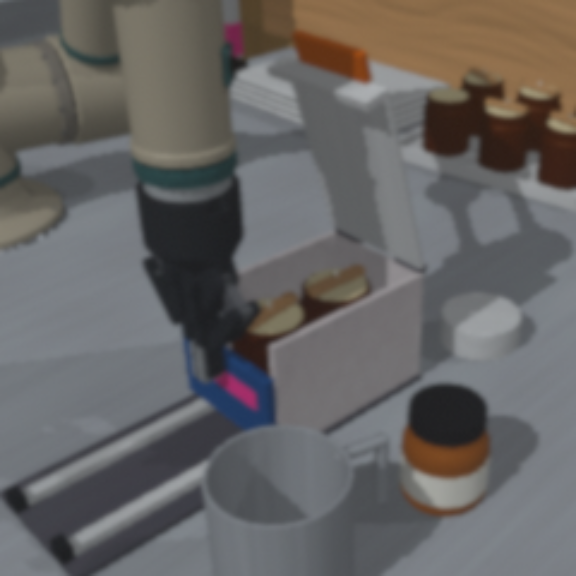

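The crop shows the tray home: the blue panel is against the box mouth at (230,385), both jars stand upright inside, and the lid is still open. The force rose to 11 N at the expected place. Now I'll go over and behind the lid.

Call:
servo_tool:
  moves:
    - {"dp":[0,0,0],"delta_rot":[0,0,0],"fingers":0}
    - {"dp":[-0.05,0,0],"delta_rot":[0,0,0],"fingers":0}
    - {"dp":[-0.05,0,-0.05],"delta_rot":[0,0,0],"fingers":0}
    - {"dp":[0,0,-0.24],"delta_rot":[0,0,0],"fingers":0}
    - {"dp":[0,0,-0.24],"delta_rot":[0,0,0],"fingers":0}

```text
clock: 6.7
position: [0.555, -0.0979, 0.2448]
ee_rot: [-0.001, 0.733, 0.68, -0.0]
contact_force: [0.8, 0.0, 0.5]
width: 0.0001
gripper_force: 0.0
```

Call:
servo_tool:
  moves:
    - {"dp":[0,0,-0.24],"delta_rot":[0,0,0],"fingers":0}
    - {"dp":[0,0,-0.24],"delta_rot":[0,0,0],"fingers":0}
    - {"dp":[0,0,-0.24],"delta_rot":[0,0,0],"fingers":0}
    - {"dp":[0,0,-0.24],"delta_rot":[0,0,0],"fingers":0}
    - {"dp":[0,0,0],"delta_rot":[0,0,0],"fingers":0}

```text
clock: 7.2
position: [0.557, -0.0981, 0.4447]
ee_rot: [0.007, 0.732, 0.681, 0.005]
contact_force: [0.2, 0.2, 0.5]
width: 0.0002
gripper_force: 0.0
```

Run:
```python
from m import *
plan([(.575,.105,.43,-.078,6),(.575,.105,.376,-.078,2)])
im,d=grab('top')
m=mask(im,(3,200,100),(18,255,255));X=P('top',d,big(m));print(np.percentile(X,[2,50,98],axis=0).round(3))
im,d=grab('scene')
m=mask(im,(100,120,40),(125,255,255));X=P('scene',d,big(m));X=X[np.abs(X-np.median(X,axis=0)).max(1)<.08];print(np.percentile(X,[2,50,98],axis=0).round(3))
```

```text
t 7.2 p [ 0.557  -0.0981  0.4447] yaw -0.073 tilt [-0.002  0.016 -1.   ] F [0.2 0.2 0.5]
[0.17, 0.0, 0.01] 0.01
[0.17, 0.0, 0.01] 0.01
[0.17, 0.0, 0.01] 0.01
[0.17, 0.0, 0.01] 0.01
[0.17, 0.0, 0.01] 0.01
[0.17, 0.0, 0.01] 0.01
-- [0.575 0.105 0.43 ]
[0.0, 0.0, 0.13] 0.0
[0.0, 0.0, 0.13] 0.0
-- [0.575 0.105 0.376]
[[0.535 0.052 0.298]
 [0.573 0.059 0.316]
 [0.609 0.065 0.32 ]]
[[ 0.51  -0.074  0.021]
 [ 0.57  -0.069  0.068]
 [ 0.618 -0.062  0.086]]
```

Call:
servo_tool:
  moves:
    - {"dp":[0.17,0,0],"delta_rot":[0,0,0],"fingers":0}
    - {"dp":[0.17,0,0],"delta_rot":[0,0,0],"fingers":0}
    - {"dp":[0.17,0,0],"delta_rot":[0,0,0],"fingers":0}
    - {"dp":[0.17,0,0],"delta_rot":[0,0,0],"fingers":0}
    - {"dp":[0.17,0,0],"delta_rot":[0,0,0],"fingers":0}

```text
clock: 7.8
position: [0.5672, 0.0732, 0.4338]
ee_rot: [-0.002, 0.733, 0.681, -0.001]
contact_force: [0.0, 0.3, 0.1]
width: 0.0002
gripper_force: 0.0
```

Call:
servo_tool:
  moves:
    - {"dp":[0.17,0,0],"delta_rot":[0,0,0],"fingers":0}
    - {"dp":[0,0,0.12],"delta_rot":[0,0,0],"fingers":0}
    - {"dp":[0,0,0.12],"delta_rot":[0,0,0],"fingers":0}
    - {"dp":[0,0,0.1],"delta_rot":[0,0,0],"fingers":0}
    - {"dp":[0,0,0],"delta_rot":[0,0,0],"fingers":0}

```text
clock: 8.3
position: [0.5682, 0.1059, 0.3629]
ee_rot: [-0.003, 0.732, 0.681, -0.004]
contact_force: [-0.2, -0.2, 0.5]
width: -0.0001
gripper_force: 0.0
```

Run:
```python
from h import *
s=readout.get_state();print(s['qpos'])
r,o=.192,.005;w=[]
for i,th in enumerate(np.r_[1.29,np.arange(1.2,-.01,-.1)]):
    y=.1125-(r*np.cos(th)-o*np.sin(th))+.011; z=.192+r*np.sin(th)+o*np.cos(th)
    w.append((.562+.08*(y+.057),y,z,-.073,3 if i==0 else 2))
plan(w)
```

```text
[6.36661710e-02 2.58785748e-01 1.38445406e+00 5.25340149e-04
 1.50870191e+00 1.36414693e-01]
t 8.3 p [0.5682 0.1059 0.3629] yaw -0.073 tilt [-0.001 -0.01  -1.   ] F [-0.2 -0.2  0.5]
[-0.05, 0.01, -0.02] 0.0
[-0.05, 0.01, -0.02] 0.0
[-0.05, 0.01, -0.02] 0.0
-- [0.57256776 0.07509697 0.37786594]
[-0.04, -0.0, 0.01] 0.0
[-0.04, -0.0, 0.01] 0.0
-- [0.571247   0.05858751 0.37276329]
[-0.04, -0.0, 0.02] 0.0
[-0.04, -0.0, 0.02] 0.0
-- [0.56982925 0.04086558 0.36537979]
[-0.04, -0.0, 0.02] 0.0
[-0.04, -0.0, 0.02] 0.0
-- [0.56847754 0.02396931 0.35626394]
[-0.04, -0.0, 0.03] 0.0
[-0.04, -0.0, 0.03] 0.0
-- [0.5672054  0.00806752 0.34550682]
[-0.04, -0.0, 0.03] 0.0
[-0.04, -0.0, 0.03] 0.0
-- [ 0.56602553 -0.00668091  0.3332159 ]
[-0.03, -0.0, 0.03] 0.0
[-0.03, -0.0, 0.03] 0.0
-- [ 0.56494971 -0.02012861  0.31951401]
[-0.03, -0.0, 0.04] 0.0
[-0.03, -0.0, 0.04] 0.0
-- [ 0.5639887  -0.03214123  0.30453803]
[-0.03, -0.0, 0.04] 0.0
[-0.03, -0.0, 0.04] 0.0
-- [ 0.5631521  -0.04259872  0.28843762]
[-0.02, -0.0, 0.04] 0.0
[-0.02, -0.0, 0.04] 0.0
-- [ 0.56244827 -0.05139662  0.27137363]
[-0.02, -0.0, 0.04] 0.0
[-0.02, -0.0, 0.04] 0.0
-- [ 0.56188424 -0.058447    0.25351656]
[-0.01, -0.0, 0.05] 0.0
[-0.01, -0.0, 0.05] 0.0
-- [ 0.56146565 -0.06367944  0.23504484]
[-0.01, -0.0, 0.05] 0.0
[-0.01, -0.0, 0.05] 0.0
-- [ 0.56119667 -0.06704163  0.21614304]
[-0.0, -0.0, 0.05] 0.0
[-0.0, -0.0, 0.05] 0.0
-- [ 0.56108 -0.0685   0.197  ]
```

Call:
servo_tool:
  moves:
    - {"dp":[-0.05,0.01,-0.02],"delta_rot":[0,0,0],"fingers":0}
    - {"dp":[-0.04,0.01,-0.02],"delta_rot":[0,0,0],"fingers":0}
    - {"dp":[-0.03,0,-0.02],"delta_rot":[0,0,0],"fingers":0}
    - {"dp":[-0.03,0,0],"delta_rot":[0,0,0],"fingers":0}
    - {"dp":[-0.03,0,0],"delta_rot":[0,0,0],"fingers":0}

```text
clock: 8.8
position: [0.5719, 0.0694, 0.3808]
ee_rot: [0.0, 0.733, 0.681, 0.001]
contact_force: [0.8, 3.3, -1.4]
width: 0.0002
gripper_force: 1.1
```

Call:
servo_tool:
  moves:
    - {"dp":[-0.03,0,0.01],"delta_rot":[0,0,0],"fingers":0}
    - {"dp":[-0.03,0,0.01],"delta_rot":[0,0,0],"fingers":0}
    - {"dp":[-0.03,0,0.01],"delta_rot":[0,0,0],"fingers":0}
    - {"dp":[-0.03,0,0.02],"delta_rot":[0,0,0],"fingers":0}
    - {"dp":[-0.03,0,0.02],"delta_rot":[0,0,0],"fingers":0}

```text
clock: 9.3
position: [0.5692, 0.0393, 0.3656]
ee_rot: [-0.0, 0.732, 0.681, -0.0]
contact_force: [-0.2, 0.4, 2.1]
width: 0.0004
gripper_force: 1.0
```

```bash
cat > a.py <<'E'
from h import *
import sys
r,o=.192,.005;w=[]
for i,th in enumerate(np.arange(float(sys.argv[1]),-.01,-.1)):
    y=.1125-(r*np.cos(th)-o*np.sin(th))+.011; z=.192+r*np.sin(th)+o*np.cos(th)
    w.append((.562+.08*(y+.057),y,z,-.073,2))
plan(w)
E
python3 a.py 0.8
python3 - <<'E'
from m import *
im,d=grab('scene','s3.png')
m=mask(im,(3,200,100),(18,255,255));m[:,:240]=0;m[:,340:]=0;m[180:]=0;X=P('scene',d,big(m));print(np.percentile(X,[2,50,98],axis=0).round(3))
cv2.imwrite('pics/s3c.png',cv2.resize(im[40:300,140:400,::-1],None,fx=2.2,fy=2.2))
E
```

```text
t 9.3 p [0.5692 0.0393 0.3656] yaw -0.073 tilt [-0. -0. -1.] F [-0.2  0.4  2.1]
[-0.12, 0.0, 0.08] 0.0
[-0.12, 0.0, 0.08] 0.0
-- [ 0.56602553 -0.00668091  0.3332159 ]
[-0.03, -0.0, 0.03] 0.0
[-0.03, -0.0, 0.03] 0.0
-- [ 0.56494971 -0.02012861  0.31951401]
[-0.03, -0.0, 0.04] 0.0
[-0.03, -0.0, 0.04] 0.0
-- [ 0.5639887  -0.03214123  0.30453803]
[-0.03, -0.0, 0.04] 0.0
[-0.03, -0.0, 0.04] 0.0
-- [ 0.5631521  -0.04259872  0.28843762]
[-0.02, -0.0, 0.04] 0.0
[-0.02, -0.0, 0.04] 0.0
-- [ 0.56244827 -0.05139662  0.27137363]
[-0.02, -0.0, 0.04] 0.0
[-0.02, -0.0, 0.04] 0.0
-- [ 0.56188424 -0.058447    0.25351656]
[-0.01, -0.0, 0.05] 0.0
[-0.01, -0.0, 0.05] 0.0
-- [ 0.56146565 -0.06367944  0.23504484]
[-0.01, -0.0, 0.05] 0.0
[-0.01, -0.0, 0.05] 0.0
-- [ 0.56119667 -0.06704163  0.21614304]
[-0.0, -0.0, 0.05] 0.0
[-0.0, -0.0, 0.05] 0.0
-- [ 0.56108 -0.0685   0.197  ]
[[0.538 0.013 0.298]
 [0.579 0.017 0.301]
 [0.607 0.021 0.304]]
```

View pics/s3c.png

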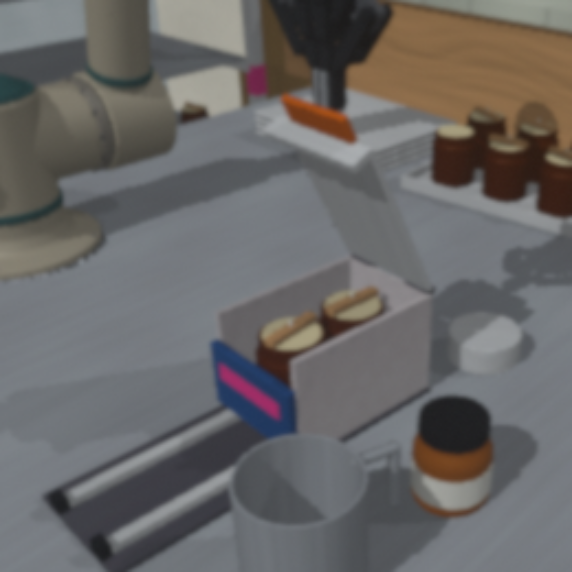

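The crop shows the fingertip behind the orange lip at (320,110) and the lid coming down (about 1.1 rad). The tray is home and both jars are standing, so I'll continue along the arc.

Call:
servo_tool:
  moves:
    - {"dp":[-0.04,0,0.02],"delta_rot":[0,0,0],"fingers":0}
    - {"dp":[-0.04,0,0.02],"delta_rot":[0,0,0],"fingers":0}
    - {"dp":[-0.04,0,0.03],"delta_rot":[0,0,0],"fingers":0}
    - {"dp":[-0.04,0,0.03],"delta_rot":[0,0,0],"fingers":0}
    - {"dp":[-0.04,0,0.03],"delta_rot":[0,0,0],"fingers":0}

```text
clock: 9.85
position: [0.5661, -0.001, 0.3393]
ee_rot: [-0.0, 0.733, 0.681, -0.0]
contact_force: [-0.8, 0.6, 0.7]
width: -0.0002
gripper_force: 0.9
```

Call:
servo_tool:
  moves:
    - {"dp":[-0.04,0,0.03],"delta_rot":[0,0,0],"fingers":0}
    - {"dp":[-0.03,0,0.03],"delta_rot":[0,0,0],"fingers":0}
    - {"dp":[-0.03,0,0.03],"delta_rot":[0,0,0],"fingers":0}
    - {"dp":[-0.03,0,0.04],"delta_rot":[0,0,0],"fingers":0}
    - {"dp":[-0.03,0,0.04],"delta_rot":[0,0,0],"fingers":0}

```text
clock: 10.35
position: [0.5644, -0.0328, 0.3054]
ee_rot: [0.001, 0.732, 0.681, 0.0]
contact_force: [0.3, -0.4, 1.9]
width: 0.0001
gripper_force: 0.8
```

```bash
python3 a.py 0.5
```

```text
t 10.35 p [ 0.5644 -0.0328  0.3054] yaw -0.073 tilt [-0.001  0.001 -1.   ] F [ 0.3 -0.4  1.9]
[-0.02, -0.0, 0.04] 0.0
[-0.02, -0.0, 0.04] 0.0
-- [ 0.5631521  -0.04259872  0.28843762]
[-0.02, -0.0, 0.04] 0.0
[-0.02, -0.0, 0.04] 0.0
-- [ 0.56244827 -0.05139662  0.27137363]
[-0.02, -0.0, 0.04] 0.0
[-0.02, -0.0, 0.04] 0.0
-- [ 0.56188424 -0.058447    0.25351656]
[-0.01, -0.0, 0.05] 0.0
[-0.01, -0.0, 0.05] 0.0
-- [ 0.56146565 -0.06367944  0.23504484]
[-0.01, -0.0, 0.05] 0.0
[-0.01, -0.0, 0.05] 0.0
-- [ 0.56119667 -0.06704163  0.21614304]
[-0.0, -0.0, 0.05] 0.0
[-0.0, -0.0, 0.05] 0.0
-- [ 0.56108 -0.0685   0.197  ]
```

Call:
servo_tool:
  moves:
    - {"dp":[-0.02,0,0.04],"delta_rot":[0,0,0],"fingers":0}
    - {"dp":[-0.02,0,0.04],"delta_rot":[0,0,0],"fingers":0}
    - {"dp":[-0.02,0,0.04],"delta_rot":[0,0,0],"fingers":0}
    - {"dp":[-0.02,0,0.04],"delta_rot":[0,0,0],"fingers":0}
    - {"dp":[-0.02,0,0.04],"delta_rot":[0,0,0],"fingers":0}

```text
clock: 10.85
position: [0.5629, -0.0522, 0.2652]
ee_rot: [0.0, 0.732, 0.681, 0.0]
contact_force: [0.2, 0.3, 0.7]
width: -0.0001
gripper_force: 0.8
```

Call:
servo_tool:
  moves:
    - {"dp":[-0.02,0,0.04],"delta_rot":[0,0,0],"fingers":0}
    - {"dp":[-0.01,0,0.05],"delta_rot":[0,0,0],"fingers":0}
    - {"dp":[-0.01,0,0.05],"delta_rot":[0,0,0],"fingers":0}
    - {"dp":[-0.01,0,0.05],"delta_rot":[0,0,0],"fingers":0}
    - {"dp":[-0.01,0,0.04],"delta_rot":[0,0,0],"fingers":0}

```text
clock: 11.35
position: [0.5617, -0.0638, 0.2188]
ee_rot: [-0.0, 0.732, 0.681, 0.0]
contact_force: [0.5, 2.0, 0.9]
width: 0.0001
gripper_force: 0.7
```

Call:
servo_tool:
  moves:
    - {"dp":[0,0,0.03],"delta_rot":[0,0,0],"fingers":0}
    - {"dp":[0,0,0.03],"delta_rot":[0,0,0],"fingers":0}
    - {"dp":[0,0,0.02],"delta_rot":[0,0,0],"fingers":0}
    - {"dp":[0,0,0.01],"delta_rot":[0,0,0],"fingers":0}
    - {"dp":[0,0,0],"delta_rot":[0,0,0],"fingers":0}

```text
clock: 11.85
position: [0.5617, -0.0636, 0.2016]
ee_rot: [-0.0, 0.732, 0.681, 0.0]
contact_force: [-0.4, -0.9, -0.1]
width: -0.0003
gripper_force: 0.0
```

Call:
servo_tool:
  moves:
    - {"dp":[0,0,0.01],"delta_rot":[0,0,0],"fingers":0}
    - {"dp":[0,0,0.01],"delta_rot":[0,0,0],"fingers":0}
    - {"dp":[0,0,0.005],"delta_rot":[0,0,0],"fingers":0}
    - {"dp":[0,0,0.005],"delta_rot":[0,0,0],"fingers":0}
    - {"dp":[0,0,0],"delta_rot":[0,0,0],"fingers":0}

```text
clock: 12.35
position: [0.5618, -0.0638, 0.1965]
ee_rot: [0.0, 0.732, 0.681, 0.0]
contact_force: [-2.6, 0.1, 5.0]
width: 0.0
gripper_force: 2.3
```

Call:
servo_tool:
  moves:
    - {"dp":[0,0,0.005],"delta_rot":[0,0,0],"fingers":0}
    - {"dp":[0,0,0.005],"delta_rot":[0,0,0],"fingers":0}
    - {"dp":[0,0,0.005],"delta_rot":[0,0,0],"fingers":0}
    - {"dp":[0,0,0.005],"delta_rot":[0,0,0],"fingers":0}
    - {"dp":[0,0,0],"delta_rot":[0,0,0],"fingers":0}

```text
clock: 12.85
position: [0.5619, -0.0637, 0.196]
ee_rot: [0.001, 0.732, 0.681, 0.001]
contact_force: [-7.0, 1.6, 23.3]
width: -0.0
gripper_force: 11.7
```

The lid is on its stop (23 N, no more travel). I'll retreat and check.

Call:
servo_tool:
  moves:
    - {"dp":[0,0,-0.05],"delta_rot":[0,0,0],"fingers":0}
    - {"dp":[0,0,-0.15],"delta_rot":[0,0,0],"fingers":0}
    - {"dp":[0,0,-0.2],"delta_rot":[0,0,0],"fingers":0}
    - {"dp":[0,0,-0.2],"delta_rot":[0,0,0],"fingers":0}
    - {"dp":[0,0,0],"delta_rot":[0,0,0],"fingers":0}

```text
clock: 13.35
position: [0.5645, -0.0644, 0.3178]
ee_rot: [0.005, 0.732, 0.681, 0.003]
contact_force: [0.8, -1.4, 0.4]
width: -0.0001
gripper_force: 0.0
```

Run:
```python
from m import *
im,d=grab('scene','s4.png')
s=readout.get_state();print(s['position'],s['contact_force'])
m=mask(im,(3,200,100),(18,255,255));m[:,:160]=0;m[:,320:]=0;m[260:]=0;b=big(m);X=P('scene',d,b);print(np.percentile(X,[2,50,98],axis=0).round(3))
m=mask(im,(100,120,40),(125,255,255));X=P('scene',d,big(m));X=X[np.abs(X-np.median(X,axis=0)).max(1)<.08];print(np.percentile(X,[2,50,98],axis=0).round(3))
cv2.imwrite('pics/s4c.png',cv2.resize(im[100:300,160:400,::-1],None,fx=2.5,fy=2.5))
```

```text
[ 0.56318614 -0.06412777  0.31480044] [-0.05147232  0.2530065  -0.71032937]
[[ 0.529 -0.097  0.122]
 [ 0.566 -0.086  0.123]
 [ 0.597 -0.075  0.125]]
[[ 0.511 -0.074  0.021]
 [ 0.578 -0.07   0.045]
 [ 0.619 -0.065  0.086]]
```

View pics/s4c.png

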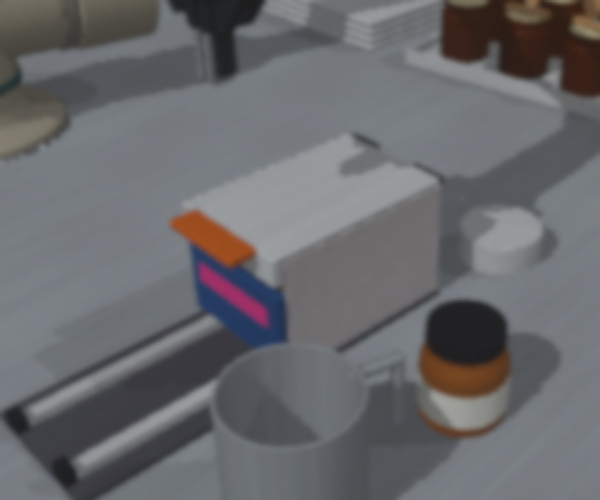

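The crop shows the lid flat on the box with its lip at (212,238), measured at 0.123 m against 0.124 m expected. The panel is still home, and the pot, spare jar and tin haven't moved.

```bash
python3 -c "
from rig import manip
print(manip.sign_off())"
```

```text
the job is handed in; nothing more can be done
None
```

The tray is fully home and the lid is closed over the jars, with the pot, spare jar and tin where they were. The job was handed in at about 13.4 s; the jars were last seen standing before the lid covered them, and sign-off returned no verdict.

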